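# Sort the drawing tools and model pieces into their trays

### The job

Tidy the desk by sorting four things into the two plywood trays: the marker and the drafting brush go into the tray that holds the pencil, the two foam pieces into the tray that holds the small timber block (one foam piece has been left in the pencil tray by mistake and has to come out). In the end the marker and the brush lie flat inside their tray, each foam piece sits on its underside, flat on the floor of its tray with nothing beneath it, and the pencil and the timber block are still in their trays. Leave the weight, glue bottle and tape measure where they are, and everything let go of and at rest.

Things in the scene. Friction and masses are not known exactly. Their poses are not given: they have to be found in the camera images.
- tray_a: The pencil tray: fixed open plywood tray, grey felt floor, 140 (x) x 210 (y) x 35 mm high outside, walls and floor 5 mm thick (inside 130 x 200, floor 5 mm above the desk, rim at 35 mm). Looks just like tray_b and may change places with it; it is the tray in which the pencil lies. Origin at the centre of its underside, z up, y along its length.
- tray_b: The block tray: same as tray_a in every size; it is the tray in which the timber block lies. Origin at the centre of its underside, y along its length.
- foam_step: Pale blue rigid foam piece, L-shaped in plan, 50 (x) x 80 (y) x 30 mm high. Origin at the centre of the underside of its 50 x 80 outline, z up; it fills x -25..0 for all y (-40..40) and x 0..25 only for y 0..40, so it can be gripped across x (50 mm) at y = 8..32 mm. Starts flat, either in tray_a or on the cork mat.
- foam_tower: Pale blue foam model piece, upright block 44 x 44 x 58 mm high, rigid. Origin at the centre of its underside, z up. Starts upright; wherever foam_step is not: on the cork mat or in tray_a.
- marker: White marker pen with green cap, lying on the desk, 135 mm long along its y axis, 16 mm thick; origin under its middle (y -68..68 mm).
- brush: Drafting brush: wooden back 160 mm long along its y axis, 24 mm wide with the bristles and 27 mm high, lying on the desk; origin at the centre of its underside. The solid part, to be gripped across x, is 12 mm wide (x -5..7 mm), z 0..15 mm, y -54..70 mm; the outer bristles give way.
- pencil: Natural wood pencil, 152 x 8 x 7 mm, lying in tray_a along its length beside the +x wall (origin 44 to 52 mm from the tray's middle line); origin on its underside, it reaches from y -56 to 74 mm (tip to +y or nearly so).
- timber_block: Sawn timber block 30 (x) x 50 (y) x 22 mm high, lying in tray_b near its +y end (67 to 76 mm from the middle) with its 50 mm side across the tray; origin at the centre of its underside.
- work_mat: Fixed cork mat, 125 (x) x 155 (y) x 5 mm thick, right of the paper trimmer; one foam piece stands on it. Origin at the centre of its underside.
- weight: Bystander: turned grey steel drafting weight, 50 mm diameter, 46 mm high, standing between the marker and the brush; origin at the centre of its underside.
- glue_bottle: Bystander: upright white glue bottle, 43 mm diameter up to 103 mm, nozzle 24 mm diameter up to 134 mm; origin at the centre of its underside.
- tape_measure: Bystander: pocket tape measure, 30 (x) x 62 (y) x 52 mm high; origin at the centre of its underside.
- drawer_box: Fixed birch drawer box at the right, 168 mm high; origin at the centre of its underside. In world axes it covers x -125..125, y -110..110 mm about that; the middle drawer (to 107 mm high) stands open towards +y, reaching y +162 mm with its pull. On top, fixed: a pencil cup (to 345 mm above the desk, at offset x +60, y -55 mm) and a stapler.
- trimmer_corner (a point): Far left top corner of the bed of the fixed paper trimmer in front of the robot, whose bed covers about x 0.21..0.51, y -0.155..0.165 m (world), 22 mm high (rail 31 mm); the notebook and spectacles on it reach 80 mm. Its arm along the near side (x about 0.21 m) is raised; the handle, near y 0.13..0.23 m, reaches about 170 mm.

How it is judged:
By the outcome, as a careful person would: the job done as asked, in the order asked, and still so for the second after the job is handed in, with the robot touching nothing.
It also fails if it takes over 72 s, if anything falls off the work surface, if the arm or the gripper's body presses on something with over 40 N, if the wrist force passes 120 N, or if a joint passes its speed limit or range.

### The arm

A 7-joint arm with a two-finger parallel gripper is mounted at the origin on the work surface; the furniture and walls round the work are solid. World frame = base frame: x ahead of the robot, y to its left, z up, the work surface at z = 0. Lengths are in m, angles in rad, forces in N, time in s.
With the tool pointing down it reaches from about 0.425 to 1.025 m from the base axis. Payload 3.6 kg.
Tool frame: the origin (TCP) lies on the centre line of the jaws, within the pads' length; the fingertips stand 19 mm ahead of it and the grasp point (between the pads) is the TCP (robot.tip_extent is the distance from the TCP to the fingertips, in m); z points along the fingers, y is the line along which they close (so a half turn about z gives the same grasp; the last joint's range is limited). The gripper opens to 85 mm and grips with 20 to 120 N. Pads are 22 mm wide; open, the fingers measure 114 mm over their backs; the gripper's body (76 mm by 85 mm) begins 54 mm behind the grasp point. The pads swing forward as they close: fully open they stand 13 mm farther back than shut.
Start: joints at [-1.252, 0.591, 0.048, 1.609, -0.033, 0.943, -0.034], TCP at [0.29, 0.664, 0.25] pointing down, gripper open.
Joint ranges: [-2.69, 2.69], [-0.47, 2.24], [-1.27, 1.36], [0.19, 2.51], [-1.53, 4.68], [0.08, 2.07], [-3.09, 3.09]. Speed limits (rad/s): [2.57, 2.57, 3.14, 3.14, 3.14, 3.14, 3.14].

### API

Orientations are given as a unit quaternion [x, y, z, w].
In Python, from station import monitor, imaging, robot gives the robot as it stands.
- The arm moves only by the tool send_rows, never from a script. Its argument "deltas" is text: rows parted by semicolons, each of 7 numbers parted by spaces: the turn, a rotation vector about the tool's x, y, z in degrees, then the shift along the tool's x, y, z in m, then the opening in per cent of the stroke, from 0 (shut) to 100 (fully open). A call has exactly 10 rows; each row is the pose to reach, as a shift and turn from the pose commanded when the call began, along the tool's axes at that moment; what a row does not reach only later rows make up. A row lasts 1/8 s, in which the tool goes at most 62.5 mm and 10.7 degrees, less where a joint would pass 70% of its speed; a pose out of reach is approached as far as the arm can. A call with a gripper value outside its range is refused whole. The fingers move at their own pace and stop on an object; the grip force is fixed at half the most. Time passes only in rows, so rows that repeat a pose let the fingers close, or fill a call up. It gives the time, the measured TCP pose, the force, the opening and the grip force at its end, in the units of the state.
- monitor.get_obs(): the state, without advancing time (a new reading comes with each control period).
- imaging.read_camera(name): name is "side" or "top"; returns a dict with "frame" (384x512x3 uint8, blue, green, red), "range_z" (384x512 float32, m along the optical axis (not along the pixel's ray), 0 where there is no reading), "mtx" (3x3 intrinsics, pixels), "rvec" (rotation vector, rad) and "tvec" (3), from world to camera coordinates, as OpenCV has them. Camera axes: x right, y down, z forward; pixel columns grow to the right and rows downward; lengths in m; the calibration is good to about 2 mm. A picture is of the moment at which its call begins.
- robot.sign_off(): hands the job in; it is judged then, once.
The state is a dict: "t": time; "qpos": joint angles; "joint_vel": joint speeds; "tau": joint torques, N m; "position": TCP position; "orientation": TCP orientation; "wrist_force": force on the tool from outside, world axes, zero at the start; "ft_torque": the same for the moment, N m; "gripper_width": finger opening in m; "grasp_force": force on a finger pad.
Only numpy, scipy, OpenCV 4.12 (cv2) and the standard library are available. Lean on these libraries where they do the work, as an engineer would, in place of code of your own. Each camera call takes 0.05 s, during which the arm holds its last target. There are 200 camera calls.

## Working session

There is one attempt and no reset: what is moved stays moved. The work goes in short steps, Python scripts to look and compute and a tool call to move; the robot and the scene stay as the last step left them, time stands still between calls to the robot, and variables do not carry over. Pictures are saved under pics/ and viewed, at most 10 in all, crops included, and the job is handed in when it is done.

Besides the shell and the picture viewer there is one more tool, called in YAML: its name, and indented under it one key for each argument. send_rows: Moves the arm, as the interface text tells. Its arguments: {"type":"object","properties":{"deltas":{"type":"string"}},"required":["deltas"]}

```bash
ls; mkdir -p pics; cat > h.py <<'E'
import numpy as np, cv2
from station import monitor, imaging, robot
from scipy.spatial.transform import Rotation as R
def cam(n):
    c=imaging.read_camera(n); K=np.array(c["mtx"]);Rm=cv2.Rodrigues(np.array(c["rvec"],float))[0];t=np.array(c["tvec"],float).ravel()
    z=c["range_z"]; v,u=np.mgrid[:z.shape[0],:z.shape[1]]
    P=np.stack([(u-K[0,2])/K[0,0]*z,(v-K[1,2])/K[1,1]*z,z],-1)
    W=(P-t)@Rm; W[z==0]=np.nan
    return c["frame"],W,(K,Rm,t)
E
python3 - <<'E'
from h import *
print(monitor.get_obs())
for n in("top","side"):
    f,W,(K,Rm,t)=cam(n); cv2.imwrite(f"pics/{n}0.png",f); np.savez(f"{n}0.npz",f=f,W=W); print(n,K.tolist(),(-Rm.T@t).tolist())
E
```

```text
pics
{'t': 0.0, 'qpos': array([-1.25249153,  0.59213179,  0.04828732,  1.60983536, -0.03330314,
        0.94269795, -0.03369762]), 'joint_vel': array([-1.50833803e-04, -1.49037787e-03,  1.08942873e-04,  2.38977650e-04,
        6.38576622e-04, -1.47249160e-03,  9.51032203e-05]), 'tau': array([ 2.01893104e-04, -5.48700643e+01,  1.54696997e+00, -1.98119795e+01,
        9.46229906e-03,  8.89011717e-03,  1.11451695e-05]), 'position': array([0.28985902, 0.66367252, 0.24912656]), 'orientation': array([ 2.04405853e-01,  9.78885571e-01, -1.12062671e-03, -1.73280565e-04]), 'wrist_force': array([-0.79746535, -1.12064503, -0.13728708]), 'ft_torque': array([ 0.01842793,  0.01932819, -0.040927  ]), 'grasp_force': 0.0, 'gripper_width': 0.08520771677953264}
top [[437.39423547608624, 0.0, 260.6782335973292], [0.0, 437.39423547608624, 187.53966476284572], [0.0, 0.0, 1.0]] [0.30965103705464914, -0.025595720122627504, 1.1957303129847339]
side [[438.6451266673142, 0.0, 249.62642996076926], [0.0, 438.6451266673142, 188.69332484651386], [0.0, 0.0, 1.0]] [0.2389185167757248, -1.166602884566566, 0.9063209975837481]
```

View pics/top0.png

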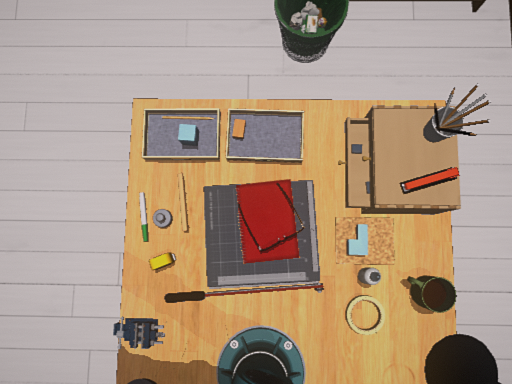

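View pics/side0.png

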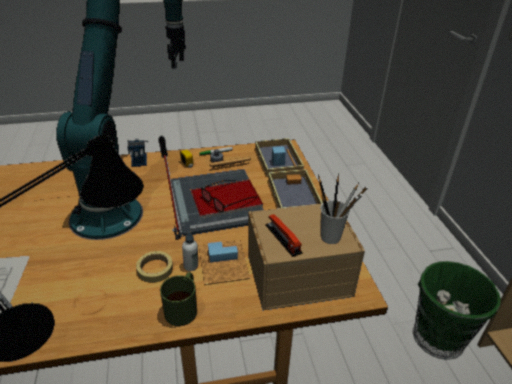

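The top view (up = +x, left = +y) shows the pencil tray at about (181,135), holding the foam tower at (188,133), and the block tray at about (265,135). The foam step is on the cork mat at (358,240), the marker at (144,217), the brush at (183,203) and the weight at (162,218). The side view agrees with this.

```bash
cat > meas.py <<'E'
from h import *
def rect(W,m,name):
    p=W[m]; 
    if len(p)<4: print(name,"none");return
    c,s,a=cv2.minAreaRect((p[:,:2]*1000).astype(np.float32))
    print(name,len(p),"c",np.round(c,1),"size",np.round(s,1),"ang",round(a,1),"med",np.round(np.median(p[:,:2],0)*1000,1),"z",np.round(np.nanpercentile(p[:,2],[5,50,95])*1000,1))
def box(W,x0,x1,y0,y1,z0,z1):
    return (W[...,0]>x0)&(W[...,0]<x1)&(W[...,1]>y0)&(W[...,1]<y1)&(W[...,2]>z0)&(W[...,2]<z1)
def at(W,u,v,r=0): return np.round(W[v,u]*1000)
E
python3 - <<'E'
from meas import *
d=np.load("top0.npz"); f,W=d["f"],d["W"]; hsv=cv2.cvtColor(f,cv2.COLOR_BGR2HSV)
print([(u,v,hsv[v,u].tolist(),at(W,u,v).tolist()) for u,v in[(188,133),(358,240),(143,205),(145,235),(183,203),(162,218),(238,128),(185,117),(161,260),(370,276),(150,150),(280,150)]])
z=W[...,2]; Z=np.isfinite(z)
img=np.zeros(z.shape,bool)
def reg(u0,u1,v0,v1):
    m=img.copy(); m[v0:v1,u0:u1]=1; return m&Z
H,S,V=[hsv[...,i].astype(int) for i in range(3)]
blue=(H>85)&(H<110)&(S>60)&(V>110)
rect(W,blue&reg(170,210,115,155)&(z>.045),"tower top")
rect(W,blue&reg(335,385,215,265)&(z>.025),"step")
rect(W,reg(130,155,185,250)&(z>.006),"marker")
rect(W,reg(174,195,165,240)&(z>.006),"brush")
rect(W,reg(174,195,165,240)&(z>.018),"brush top")
rect(W,reg(150,175,205,232)&(z>.035),"weight")
rect(W,reg(138,222,105,162)&(z>.028)&(z<.04),"trayA rim")
rect(W,reg(224,306,105,162)&(z>.028)&(z<.04),"trayB rim")
rect(W,reg(230,252,113,142)&(H<20)&(S>110),"block col")
rect(W,reg(155,217,112,122)&(H<20)&(S>110),"pencil col")
rect(W,reg(145,178,248,275)&(z>.04),"tape")
rect(W,reg(355,386,262,290)&(z>.05),"glue")
rect(W,reg(335,350,115,212)&(z>.05),"drawer front")
rect(W,reg(334,396,216,266)&(z>.003),"mat")
big=cv2.resize(np.hstack([f[95:265,125:325]]),None,fx=4,fy=4,interpolation=cv2.INTER_CUBIC)[:600,:800]
big=cv2.resize(f[100:250,125:325],None,fx=4,fy=4,interpolation=cv2.INTER_CUBIC); cv2.imwrite("pics/crop1.png",big)
np.set_printoptions(linewidth=250)
print((z[185:250:4,135:195:2]*1000).round().astype(int))
E
```

```text
[(188, 133, [95, 59, 203], [619.0, 204.0, 62.0]), (358, 240, [90, 46, 205], [342.0, -250.0, 34.0]), (143, 205, [176, 9, 216], [428.0, 328.0, 17.0]), (145, 235, [60, 138, 144], [347.0, 319.0, 14.0]), (183, 203, [20, 113, 215], [434.0, 217.0, 24.0]), (162, 218, [141, 12, 150], [391.0, 267.0, 45.0]), (238, 128, [14, 153, 208], [643.0, 73.0, 29.0]), (185, 117, [18, 133, 214], [680.0, 225.0, 9.0]), (161, 260, [27, 209, 211], [282.0, 262.0, 52.0]), (370, 276, [17, 59, 78], [253.0, -265.0, 103.0]), (150, 150, [131, 20, 138], [584.0, 320.0, 7.0]), (280, 150, [135, 24, 126], [588.0, -44.0, 4.0])]
tower top 159 c [621.2 206.9] size [43.  43.1] ang 86.3 med [626.1 211.2] z [58.4 62.5 66.5]
step 54 c [ 343.8 -248.2] size [47.3 75.7] ang 89.5 med [ 340.5 -270. ] z [32.6 35.  38.2]
marker 304 c [396.8 316.8] size [162.9  47.4] ang 9.3 med [395.4 326. ] z [ 8.1 13.4 20.3]
brush 318 c [434.4 212.2] size [188.5  28.7] ang 7.5 med [436.4 219.2] z [21.  26.4 30.7]
brush top 310 c [438.6 219.8] size [156.8  14.7] ang 7.4 med [436.4 219.2] z [21.6 26.4 30.7]
weight 58 c [394.3 274.6] size [19.2 21.4] ang
[... 10990 characters left out ...]
]
 [                  -3                   -6                    2                   -2                    1                    1                    5                    3                   -1                   -3                    0
                     0                    0                    3                    1                    0                   -4                   -2                    1                    2                   -2                    1
  -9223372036854775808                   -3                    0                    1                    2                    2                   -1                    2]]<stdin>:27: RuntimeWarning: invalid value encountered in cast
```

View pics/crop1.png

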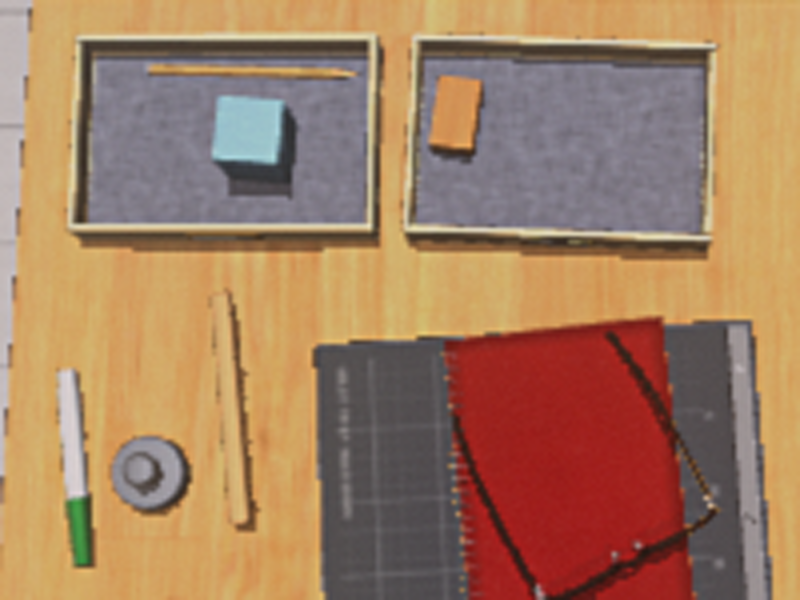

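The crop (4x, origin at 125,100) shows the tower top centred at (249,130), the pencil along the +x wall, the block at the left of tray B, and the weight at (148,473) between the marker and the brush. The measured sizes match the given ones.

Plan: first move the tower to tray B, then put the marker and brush in tray A, then move the step.

```bash
cat > go.py <<'E'
import sys; from h import *
# args: x y z yaw(deg, closing direction in world) -> shift/turn in current tool frame
o=monitor.get_obs(); Rt=R.from_quat(o["orientation"]); p=o["position"]
print("t",round(o["t"],2),"p",(p*1000).round(1),"yaw",round(np.degrees(np.arctan2(*Rt.as_matrix()[:2,1][::-1])),1),"w",round(o["gripper_width"]*1000,1),"gf",round(o["grasp_force"],1),"F",o["wrist_force"].round(1),"q",np.array(o["qpos"]).round(2))
for a in sys.argv[1:]:
    x,y,z,w=map(float,a.split(",")); w=np.radians(w)
    Y=np.array([np.cos(w),np.sin(w),0]);Z=np.array([0,0,-1.]);T=R.from_matrix(np.c_[np.cross(Y,Z),Y,Z])
    print(a,"rot",np.degrees((Rt.inv()*T).as_rotvec()).round(1),"shift",Rt.inv().apply(np.array([x,y,z])/1000-p).round(4))
E
python3 go.py 621,207,130,87
```

```text
t 0.1 p [289.9 663.8 249.2] yaw 66.4 w 85.3 gf 0.0 F [-0.2 -1.  -0.6] q [-1.25  0.59  0.05  1.61 -0.03  0.94 -0.03]
621,207,130,87 rot [ -0.1  -0.  -20.6] shift [-0.4862 -0.2858  0.1199]
```

send_rows:
  deltas: "0 0 -10 -0.06 -0.035 0.01 100;0 0 -20.6 -0.12 -0.07 0.02 100;0 0 -20.6 -0.17 -0.1 0.04 100;0 0 -20.6 -0.22 -0.13 0.05 100;0 0 -20.6 -0.28 -0.165 0.06 100;0 0 -20.6 -0.33 -0.194 0.08 100;0 0 -20.6 -0.38 -0.224 0.1 100;0 0 -20.6 -0.43 -0.253 0.12 100;0 0 -20.6 -0.486 -0.286 0.12 100;0 0 -20.6 -0.486 -0.286 0.12 100"

```text
t: 1.35
position: [0.6239, 0.2008, 0.1293]
orientation: [0.03, 1.0, -0.002, 0.0]
wrist_force: [0.3, -0.1, -0.5]
gripper_width: 0.0853
grasp_force: 0.0
```

```bash
python3 go.py 621,207,42,87
```

```text
t 1.35 p [623.9 200.8 129.3] yaw 86.5 w 85.3 gf 0.0 F [ 0.3 -0.1 -0.5] q [-0.35  0.65 -0.05  1.85  0.06  0.64  1.08]
621,207,42,87 rot [-0.2  0.  -0.5] shift [0.0033 0.0064 0.0873]
```

send_rows:
  deltas: "0 0 0 0 0 0 100;0 0 0 0 0 0.02 100;0 0 0 0 0 0.04 100;0 0 0 0 0 0.06 100;0 0 0 0 0 0.075 100;0 0 0 0 0 0.085 100;0 0 0 0 0 0.088 100;0 0 0 0 0 0.088 100;0 0 0 0 0 0.088 100;0 0 0 0 0 0.088 100"

```text
t: 2.6
position: [0.6215, 0.2079, 0.0429]
orientation: [0.026, 1.0, 0.0, 0.001]
wrist_force: [0.5, -0.8, -0.1]
gripper_width: 0.0853
grasp_force: 0.0
```

```bash
python3 go.py 621,207,42,87
```

```text
t 2.6 p [621.5 207.9  42.9] yaw 87.0 w 85.3 gf 0.0 F [ 0.5 -0.8 -0.1] q [-0.36  0.77 -0.05  1.88  0.07  0.49  1.06]
621,207,42,87 rot [ 0.   0.1 -0. ] shift [ 0.0005 -0.0009  0.0009]
```

send_rows:
  deltas: "0 0 0 0 0 0 0;0 0 0 0 0 0 0;0 0 0 0 0 0 0;0 0 0 0 0 0 0;0 0 0 0 0 0 0;0 0 0 0 0 -0.01 0;0 0 0 0 0 -0.03 0;0 0 0 0 0 -0.05 0;0 0 0 0 0 -0.07 0;0 0 0 0 0 -0.07 0"

```text
t: 3.85
position: [0.6227, 0.2084, 0.1151]
orientation: [0.026, 1.0, 0.001, 0.002]
wrist_force: [-0.2, 0.8, -0.3]
gripper_width: 0.0435
grasp_force: 61.1
```

```bash
python3 go.py 592,15,112,88.4 592,15,44,88.4
```

```text
t 3.85 p [622.7 208.4 115.1] yaw 87.0 w 43.5 gf 61.1 F [-0.2  0.8 -0.3] q [-0.35  0.67 -0.06  1.86  0.06  0.61  1.07]
592,15,112,88.4 rot [ 0.1  0.3 -1.4] shift [ 0.0206 -0.1947  0.0026]
592,15,44,88.4 rot [ 0.1  0.3 -1.4] shift [ 0.0209 -0.1949  0.0706]
```

send_rows:
  deltas: "0 0 -1 0.004 -0.03 0 0;0 0 -1.4 0.008 -0.07 0 0;0 0 -1.4 0.012 -0.115 0 0;0 0 -1.4 0.016 -0.155 0 0;0 0 -1.4 0.02 -0.185 0 0;0 0 -1.4 0.02 -0.194 0 0;0 0 -1.4 0.02 -0.194 0.02 0;0 0 -1.4 0.02 -0.194 0.04 0;0 0 -1.4 0.02 -0.194 0.05 0;0 0 -1.4 0.02 -0.194 0.055 0"

```text
t: 5.1
position: [0.591, 0.0162, 0.0567]
orientation: [0.013, 1.0, 0.0, -0.0]
wrist_force: [-0.2, 0.4, -0.2]
gripper_width: 0.0435
grasp_force: 61.1
```

```bash
python3 go.py 592,15,43,88.4
```

```text
t 5.1 p [591.   16.2  56.7] yaw 88.5 w 43.5 gf 61.1 F [-0.2  0.4 -0.2] q [-0.05  0.7  -0.07  2.02  0.11  0.42  1.33]
592,15,43,88.4 rot [ 0.  -0.   0.1] shift [-0.001  -0.0012  0.0137]
```

send_rows:
  deltas: "0 0 0 0 0 0.008 0;0 0 0 0 0 0.014 0;0 0 0 0 0 0.014 0;0 0 0 0 0 0.014 0;0 0 0 0 0 0.014 70;0 0 0 0 0 0.014 70;0 0 0 0 0 0.014 70;0 0 0 0 0 0.013 70;0 0 0 0 0 -0.01 70;0 0 0 0 0 -0.03 70"

```text
t: 6.35
position: [0.5909, 0.0151, 0.0878]
orientation: [0.014, 1.0, -0.0, -0.0]
wrist_force: [-0.0, -0.6, 0.2]
gripper_width: 0.0597
grasp_force: 0.0
```

```bash
python3 go.py 412,328,110,97 439,220,110,97; python3 - <<'E'
from meas import *
d=np.load("top0.npz"); W=d["W"]; z=W[...,2]
u,v=np.meshgrid(np.arange(512),np.arange(384))
for n,(a,b,c,e),zz in (("marker",(136,150,190,244),.009),("brush",(175,195,168,236),.018)):
    m=(u>a)&(u<b)&(v>c)&(v<e)&(z>zz); p=W[m][:,:2]*1000
    vx,vy,x0,y0=cv2.fitLine(p.astype(np.float32),cv2.DIST_HUBER,0,.01,.01).ravel()
    print(n,np.degrees(np.arctan2(vy,vx)),x0,y0,np.percentile(p[:,0],[1,99]))
E
```

```text
t 6.35 p [590.9  15.1  87.8] yaw 88.4 w 59.7 gf 0.0 F [-0.  -0.6  0.2] q [-0.04  0.65 -0.08  2.02  0.11  0.48  1.34]
412,328,110,97 rot [-0.  -0.  -8.6] shift [ 0.1875  0.3078 -0.0222]
439,220,110,97 rot [-0.  -0.  -8.6] shift [ 0.1575  0.2006 -0.0222]
marker 8.14244 397.84775 327.01602 [333.41543754 464.08448619]
brush 7.19123 437.53687 218.97609 [361.40056869 515.94468869]
```

send_rows:
  deltas: "0 0 0 0 0 -0.03 60;0 0 -5 0.03 0.05 -0.04 50;0 0 -9.7 0.06 0.1 -0.04 40;0 0 -9.7 0.09 0.15 -0.04 40;0 0 -9.7 0.12 0.2 -0.04 40;0 0 -9.7 0.15 0.25 -0.04 40;0 0 -9.7 0.175 0.29 -0.04 40;0 0 -9.7 0.187 0.309 -0.03 40;0 0 -9.7 0.187 0.309 -0.02 40;0 0 -9.7 0.187 0.309 -0.01 40"

```text
t: 7.6
position: [0.4133, 0.3277, 0.0967]
orientation: [-0.07, 0.998, -0.001, 0.0]
wrist_force: [0.4, -0.3, 0.2]
gripper_width: 0.034
grasp_force: 0.0
```

```bash
python3 go.py 412,329,22,98.1; python3 - <<'E'
from h import *
f,W,(K,Rm,t)=cam("top"); a=cv2.resize(f[100:250,125:325],None,fx=4,fy=4,interpolation=cv2.INTER_CUBIC); cv2.imwrite("pics/c2.png",a)
E
```

```text
t 7.6 p [413.3 327.7  96.7] yaw 98.0 w 34.0 gf 0.0 F [ 0.4 -0.3  0.2] q [-0.71  0.59 -0.07  2.15  0.1   0.41  0.86]
412,329,22,98.1 rot [-0.1 -0.  -0.1] shift [0.0011 0.0016 0.0747]
```

View pics/c2.png

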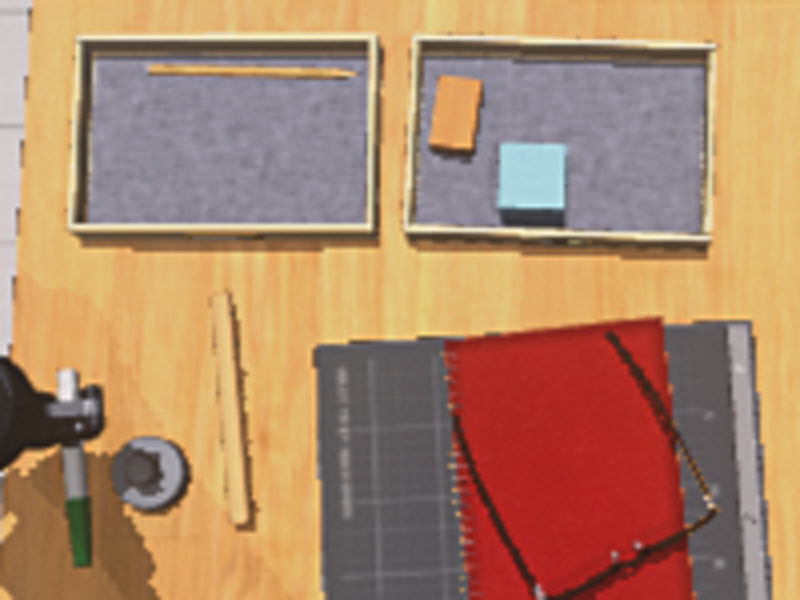

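The tower stands in tray B at (532,175), clear of the block, and tray A now holds only the pencil. The gripper is near the marker at (75,405), so I'll check its alignment by projecting the tool into the image.

```bash
python3 - <<'E'
from meas import *
f,W,(K,Rm,t)=cam("top"); o=monitor.get_obs(); p=o["position"]; Rt=R.from_quat(o["orientation"])
for s in(-.017,0,.017):
    q=p+Rt.apply([0,s,.0]); e=p+Rt.apply([0,s,.019])
    for X in(q,e):
        c=Rm@X+t; uv=(K@(c/c[2]))[:2]; print(s,X.round(3),uv.round(1),(uv-[125,100])*4)
m=box(W,.36,.47,.25,.42,.06,.13); P=W[m]; print(len(P))
for lo in np.arange(.06,.13,.01):
    a=P[(P[:,2]>lo)&(P[:,2]<lo+.01)]
    if len(a): print(round(lo,2),len(a),(np.percentile(a[:,:2],[2,50,98],axis=0)*1000).round())
E
```

```text
-0.017 [0.415 0.31  0.096] [140.7 206.8] [ 62.98826472 427.27493919]
-0.017 [0.415 0.31  0.077] [143.  207.6] [ 71.80441086 430.2561318 ]
0 [0.413 0.327 0.096] [134.1 207.6] [ 36.54343523 430.59926608]
0 [0.413 0.327 0.077] [136.4 208.4] [ 45.79740199 433.52476914]
0.017 [0.411 0.344 0.096] [127.5 208.5] [ 10.10717897 433.92251524]
0.017 [0.411 0.343 0.077] [129.9 209.2] [ 19.7986844  436.79236442]
23
0.08 2 [[406. 303.]
 [407. 304.]
 [408. 304.]]
0.09 3 [[404. 303.]
 [405. 303.]
 [407. 305.]]
0.1 2 [[409. 299.]
 [409. 300.]
 [409. 301.]]
0.12 16 [[402. 288.]
 [410. 298.]
 [416. 304.]]
```

send_rows:
  deltas: "0 0 0 0.001 0.001 0.02 40;0 0 0 0.001 0.001 0.04 40;0 0 0 0.001 0.001 0.06 40;0 0 0 0.001 0.001 0.07 40;0 0 0 0.001 0.001 0.074 40;0 0 0 0.001 0.001 0.074 40;0 0 0 0.001 0.001 0.074 0;0 0 0 0.001 0.001 0.074 0;0 0 0 0.001 0.001 0.074 0;0 0 0 0.001 0.001 0.074 0"

```text
t: 8.95
position: [0.4119, 0.3303, 0.0242]
orientation: [-0.071, 0.997, 0.0, 0.001]
wrist_force: [-0.5, 0.2, 6.4]
gripper_width: 0.0123
grasp_force: 58.9
```

```bash
python3 go.py 594,231,110,180.7 594,231,110,0.7
```

```text
t 8.95 p [411.9 330.3  24.2] yaw 98.1 w 12.3 gf 58.9 F [-0.5  0.2  6.4] q [-0.73  0.72 -0.04  2.17  0.12  0.25  0.84]
594,231,110,180.7 rot [ -0.    0.1 -82.6] shift [-0.1664 -0.1239 -0.0857]
594,231,110,0.7 rot [ 0.1  0.  97.4] shift [-0.1664 -0.1239 -0.0857]
```

send_rows:
  deltas: "0 0 0 0 0 -0.02 0;0 0 0 0 0 -0.05 0;0 0 -10 0 0 -0.08 0;0 0 -20 -0.02 -0.015 -0.085 0;0 0 -30 -0.05 -0.035 -0.085 0;0 0 -40 -0.08 -0.055 -0.085 0;0 0 -50 -0.11 -0.075 -0.085 0;0 0 -60 -0.14 -0.095 -0.085 0;0 0 -70 -0.16 -0.11 -0.085 0;0 0 -80 -0.165 -0.115 -0.085 0"

```text
t: 10.2
position: [0.5932, 0.2372, 0.1081]
orientation: [-0.696, 0.718, -0.001, 0.0]
wrist_force: [-1.6, -0.0, -0.5]
gripper_width: 0.0127
grasp_force: 58.7
```

```bash
python3 go.py 594,243,60,180.7; python3 - <<'E'
from h import *
f,W,_=cam("top"); g,W2,_=cam("side"); a=cv2.resize(f[100:200,130:230],None,fx=4,fy=4); b=cv2.resize(g[110:210,190:290],None,fx=4,fy=4);cv2.imwrite("pics/c3.png",np.hstack([a,b]))
E
```

```text
t 10.2 p [593.2 237.2 108.1] yaw 178.2 w 12.7 gf 58.7 F [-1.6 -0.  -0.5] q [-0.11  0.71 -0.5   1.89  0.53  0.68  2.18]
594,243,60,180.7 rot [-0.1 -0.  -2.5] shift [-0.0058 -0.0005  0.0481]
```

View pics/c3.png

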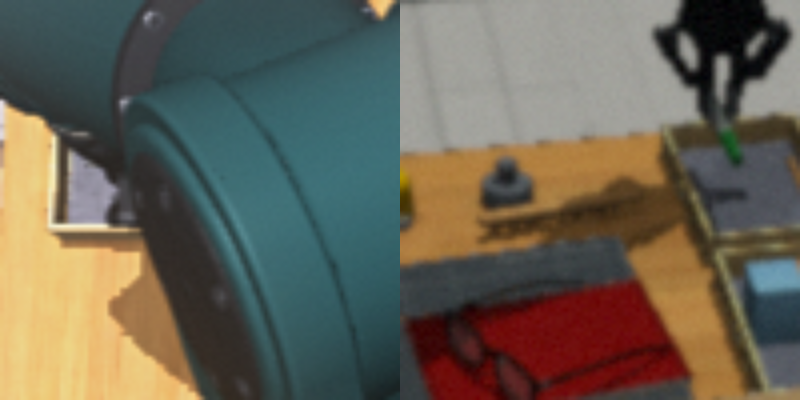

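The side view shows the marker held with its green cap (730,145) towards -y. Next I'll check whether it is level from the depth.

```bash
python3 - <<'E'
from meas import *
g,W,_=cam("side"); hsv=cv2.cvtColor(g,cv2.COLOR_BGR2HSV)
m=box(W,.54,.66,.12,.34,.055,.2)&(hsv[...,0]>45)&(hsv[...,0]<80)&(hsv[...,1]>80)
P=W[m]; print(len(P)); print((P[np.argsort(P[:,1])]*1000).round()[::max(1,len(P)//12)])
m=box(W,.57,.62,.12,.34,.06,.2)&(hsv[...,1]<40)&(hsv[...,2]>100);P=W[m]; print((P[np.argsort(P[:,1])]*1000).round()[::max(1,len(P)//12)])
E
```

```text
48
[[587. 155.  93.]
 [592. 158.  95.]
 [585. 164. 101.]
 [587. 172. 100.]
 [593. 180.  99.]
 [591. 189.  99.]
 [588. 193.  97.]
 [595. 204.  98.]
 [592. 222. 175.]
 [581. 225. 191.]
 [589. 227. 181.]
 [593. 229. 200.]]
[[590. 202. 104.]
 [587. 205. 103.]
 [584. 228. 124.]]
```

send_rows:
  deltas: "0 0 -2.5 -0.003 0 0.01 0;0 0 -2.5 -0.005 0 0.03 0;0 0 -2.5 -0.005 0 0.05 0;0 0 -2.5 -0.005 0 0.06 0;0 0 -2.5 -0.005 0 0.068 0;0 0 -2.5 -0.005 0 0.073 0;0 0 -2.5 -0.005 0 0.076 0;0 0 -2.5 -0.005 0 0.077 0;0 0 -2.5 -0.005 0 0.077 0;0 0 -2.5 -0.005 0 0.077 0"

```text
t: 11.6
position: [0.5915, 0.2445, 0.0316]
orientation: [0.711, -0.703, 0.0, -0.0]
wrist_force: [0.2, 0.1, -0.3]
gripper_width: 0.0121
grasp_force: 58.7
```

```bash
python3 go.py 594,243,30,180.7
```

```text
t 11.6 p [591.5 244.5  31.6] yaw -179.4 w 12.1 gf 58.7 F [ 0.2  0.1 -0.3] q [-0.17  0.81 -0.43  1.9   0.61  0.56  2.14]
594,243,30,180.7 rot [-0.   0.  -0.1] shift [ 0.0016 -0.0025  0.0016]
```

send_rows:
  deltas: "0 0 0 0 -0.002 0.001 0;0 0 0 0 -0.002 0.002 0;0 0 0 0 -0.002 0.002 0;0 0 0 0 -0.002 0.002 24;0 0 0 0 -0.002 0.002 24;0 0 0 0 -0.002 0.002 24;0 0 0 0 -0.002 -0.005 24;0 0 0 0 -0.002 -0.03 24;0 0 0 0 -0.002 -0.06 24;0 0 0 0 -0.002 -0.09 24"

```text
t: 12.85
position: [0.5932, 0.2444, 0.1226]
orientation: [0.711, -0.703, 0.0, -0.0]
wrist_force: [0.4, 0.5, -0.2]
gripper_width: 0.0207
grasp_force: 0.0
```

```bash
python3 go.py 439,219.2,110,97.2
```

```text
t 12.85 p [593.2 244.4 122.6] yaw -179.4 w 20.7 gf 0.0 F [ 0.4  0.5 -0.2] q [-0.1   0.7  -0.53  1.87  0.52  0.71  2.22]
439,219.2,110,97.2 rot [-0.   0.  83.4] shift [0.0236 0.1544 0.0126]
```

send_rows:
  deltas: "0 0 10 0.003 0.02 0 50;0 0 20 0.006 0.04 0 50;0 0 30 0.009 0.06 0 50;0 0 40 0.012 0.08 0 50;0 0 50 0.015 0.1 0 50;0 0 60 0.018 0.12 0 50;0 0 70 0.021 0.14 0.01 50;0 0 80 0.024 0.154 0.01 50;0 0 83.4 0.024 0.154 0.01 50;0 0 83.4 0.024 0.154 0.01 50"

```text
t: 14.1
position: [0.4395, 0.2193, 0.1118]
orientation: [-0.064, 0.998, 0.0, 0.0]
wrist_force: [-0.2, -0.2, -0.2]
gripper_width: 0.0426
grasp_force: 0.0
```

```bash
python3 go.py 439,219.2,24,97.2; python3 - <<'E'
from meas import *
f,W,_=cam("top"); np.savez("top1.npz",f=f,W=W)
rect(W,box(W,.57,.62,.13,.33,.012,.03),"marker")
E
```

```text
t 14.1 p [439.5 219.3 111.8] yaw 97.3 w 42.6 gf 0.0 F [-0.2 -0.2 -0.2] q [-0.47  0.53 -0.11  2.23  0.15  0.39  0.99]
439,219.2,24,97.2 rot [0.  0.  0.1] shift [ 0.0006 -0.0001  0.0878]
marker 236 c [592.  237.1] size [140.7  25.4] ang 84.3 med [590.5 233. ] z [13.5 18.7 23.1]
```

send_rows:
  deltas: "0 0 0 0 0 0.03 50;0 0 0 0 0 0.06 50;0 0 0 0 0 0.075 50;0 0 0 0 0 0.085 50;0 0 0 0 0 0.088 50;0 0 0 0 0 0.088 0;0 0 0 0 0 0.088 0;0 0 0 0 0 0.088 0;0 0 0 0 0 0.088 0;0 0 0 0 0 0.088 0"

```text
t: 15.4
position: [0.4399, 0.219, 0.0241]
orientation: [-0.063, 0.998, 0.0, 0.001]
wrist_force: [-0.3, -0.6, 6.6]
gripper_width: 0.0102
grasp_force: 60.5
```

```bash
python3 go.py 640,231,110,180.7
```

```text
t 15.4 p [439.9 219.   24.1] yaw 97.2 w 10.2 gf 60.5 F [-0.3 -0.6  6.6] q [-0.51  0.7  -0.05  2.25  0.18  0.19  0.96]
640,231,110,180.7 rot [ -0.    0.1 -83.5] shift [-0.2002 -0.0131 -0.0857]
```

send_rows:
  deltas: "0 0 0 0 0 -0.02 0;0 0 0 0 0 -0.05 0;0 0 -10 -0.01 0 -0.08 0;0 0 -20 -0.03 0 -0.086 0;0 0 -30 -0.06 -0.003 -0.086 0;0 0 -40 -0.09 -0.005 -0.086 0;0 0 -50 -0.12 -0.008 -0.086 0;0 0 -60 -0.15 -0.01 -0.086 0;0 0 -70 -0.18 -0.012 -0.086 0;0 0 -80 -0.2 -0.013 -0.086 0"

```text
t: 16.65
position: [0.641, 0.2303, 0.1091]
orientation: [-0.691, 0.723, -0.0, 0.0]
wrist_force: [-0.9, -0.1, 0.0]
gripper_width: 0.0105
grasp_force: 59.5
```

```bash
python3 go.py 640,231,30,180.7; python3 - <<'E'
from meas import *
g,W,_=cam("side"); m=box(W,.59,.69,.12,.345,.07,.125); P=W[m]; P=P[np.argsort(P[:,1])]
print(len(P)); print((P*1000).round()[::max(1,len(P)//25)])
E
```

```text
t 16.65 p [641.  230.3 109.1] yaw 177.5 w 10.5 gf 59.5 F [-0.9 -0.1  0. ] q [-0.06  0.76 -0.54  1.78  0.55  0.75  2.21]
640,231,30,180.7 rot [-0.  -0.  -3.2] shift [-0.0007  0.0011  0.0791]
116
[[636. 147. 110.]
 [637. 152. 111.]
 [631. 156. 105.]
 [632. 158. 112.]
 [634. 162.  93.]
 [634. 167. 115.]
 [632. 173. 108.]
 [640. 177. 117.]
 [631. 183. 107.]
 [632. 189. 115.]
 [638. 199. 114.]
 [632. 205. 111.]
 [634. 207.  92.]
 [642. 213. 114.]
 [632. 216. 109.]
 [636. 218. 112.]
 [625. 220. 108.]
 [647. 221. 122.]
 [629. 222. 119.]
 [629. 223. 123.]
 [645. 223. 112.]
 [626. 224. 114.]
 [631. 225.  92.]
 [638. 225. 112.]
 [622. 226. 117.]
 [623. 228. 103.]
 [628. 230.  93.]
 [621. 236. 112.]
 [646. 243. 110.]]
```

send_rows:
  deltas: "0 0 -3 0 0 0.01 0;0 0 -3 -0.001 0.001 0.03 0;0 0 -3 -0.001 0.001 0.05 0;0 0 -3 -0.001 0.001 0.06 0;0 0 -3 -0.001 0.001 0.068 0;0 0 -3 -0.001 0.001 0.073 0;0 0 -3 -0.001 0.001 0.076 0;0 0 -3 -0.001 0.001 0.078 0;0 0 -3 -0.001 0.001 0.079 0;0 0 -3 -0.001 0.001 0.079 0"

```text
t: 17.95
position: [0.6387, 0.2321, 0.0305]
orientation: [0.708, -0.706, 0.0, -0.0]
wrist_force: [0.0, -0.9, -0.2]
gripper_width: 0.0099
grasp_force: 59.5
```

```bash
python3 go.py 640,231,30,180.7
```

```text
t 17.95 p [638.7 232.1  30.5] yaw -179.8 w 9.9 gf 59.5 F [ 0.  -0.9 -0.2] q [-0.1   0.86 -0.48  1.81  0.63  0.63  2.18]
640,231,30,180.7 rot [-0.   0.  -0.5] shift [ 0.0011 -0.0013  0.0005]
```

send_rows:
  deltas: "0 0 0 0 0 0.001 0;0 0 0 0 0 0.001 0;0 0 0 0 0 0.001 0;0 0 0 0 0 0.001 28;0 0 0 0 0 0.001 28;0 0 0 0 0 0.001 28;0 0 0 0 0 -0.01 28;0 0 0 0 0 -0.04 28;0 0 0 0 0 -0.07 28;0 0 0 0 0 -0.1 28"

```text
t: 19.2
position: [0.6387, 0.2322, 0.1321]
orientation: [0.708, -0.706, 0.0, -0.0]
wrist_force: [-0.3, 1.0, 0.2]
gripper_width: 0.0241
grasp_force: 0.0
```

```bash
python3 go.py 360,-258,160,90 ; python3 - <<'E'
from meas import *
f,W,(K,Rm,t)=cam("top")
a=cv2.resize(f[205:295,325:405],None,fx=6,fy=6,interpolation=cv2.INTER_CUBIC); cv2.imwrite("pics/c4.png",a)
z=W[...,2];m=box(W,.28,.41,-.31,-.19,.022,.05); 
v,u=np.nonzero(m);k=(v>215)&(v<265);
print((W[m]*1000).min(0).round(),(W[m]*1000).max(0).round(),m.sum())
n,l,s,c=cv2.connectedComponentsWithStats(m.astype(np.uint8)); i=1+np.argmax(s[1:,4]); mm=l==i; rect(W,mm,"step")
for x in np.arange(.30,.40,.006):
    q=W[mm&(abs(W[...,0]-x)<.003)]
    if len(q): print(round(x,3),(q[:,1].min()*1000).round(1),(q[:,1].max()*1000).round(1))
E
```

```text
t 19.2 p [638.7 232.2 132.1] yaw -179.8 w 24.1 gf 0.0 F [-0.3  1.   0.2] q [-0.04  0.73 -0.57  1.78  0.54  0.79  2.26]
360,-258,160,90 rot [-0.   0.  90.2] shift [ 0.4891  0.2806 -0.0283]
[ 305. -275.   24.] [ 384. -224.   41.] 481
step 481 c [ 344.7 -249.3] size [51.  79.5] ang 89.7 med [ 336.3 -254.9] z [29.7 34.5 38.5]
0.306 -273.5 -223.7
0.312 -273.3 -223.6
0.318 -273.0 -223.7
0.324 -274.6 -224.0
0.33 -273.4 -224.2
0.336 -273.5 -223.9
0.342 -274.4 -224.3
0.348 -273.7 -249.8
0.354 -274.6 -249.3
0.36 -273.4 -249.0
0.366 -274.1 -249.5
0.372 -274.4 -248.8
0.378 -274.9 -249.1
0.384 -275.0 -250.0
```

View pics/c4.png

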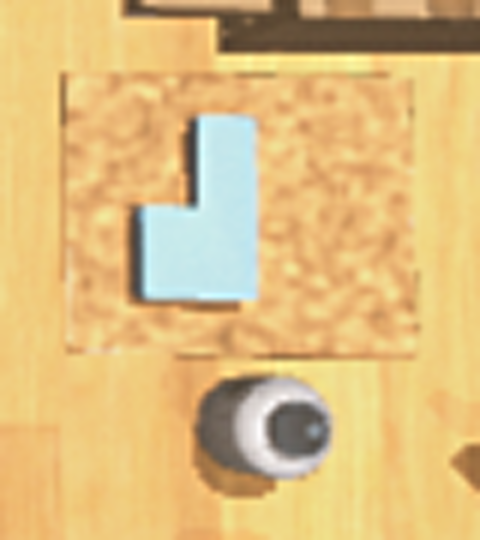

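The step is clean on the mat: its leg spans x 346–384 mm, y -274 to -249, and the bottle is at (285,430) in the crop. I'll grip the leg at x 361, y -262, because the wide part is just inside the reach limit.

send_rows:
  deltas: "0 0 10 0.03 0.03 -0.03 50;0 0 20 0.07 0.06 -0.06 50;0 0 30 0.11 0.1 -0.07 50;0 0 40 0.15 0.14 -0.07 50;0 0 50 0.19 0.18 -0.07 50;0 0 60 0.23 0.22 -0.07 50;0 0 70 0.28 0.25 -0.07 50;0 0 80 0.33 0.27 -0.07 50;0 0 90 0.38 0.278 -0.07 50;0 0 90 0.43 0.278 -0.07 50"

```text
t: 20.5
position: [0.3614, -0.2001, 0.201]
orientation: [-0.002, 1.0, -0.0, 0.0]
wrist_force: [1.4, 0.2, -0.3]
gripper_width: 0.0427
grasp_force: 0.0
```

```bash
python3 go.py 361,-261.7,120,89.7; python3 - <<'E'
from meas import *
f,W,_=cam("top"); np.savez("top2.npz",f=f,W=W); a=cv2.resize(f[90:170,130:320],None,fx=4,fy=4,interpolation=cv2.INTER_CUBIC); cv2.imwrite("pics/c5.png",a)
E
```

```text
t 20.5 p [ 361.4 -200.1  201. ] yaw 90.2 w 42.7 gf 0.0 F [ 1.4  0.2 -0.3] q [ 0.58  0.29 -0.22  2.32  0.12  0.54  1.83]
361,-261.7,120,89.7 rot [-0.   0.   0.5] shift [ 0.0007 -0.0615  0.081 ]
```

View pics/c5.png

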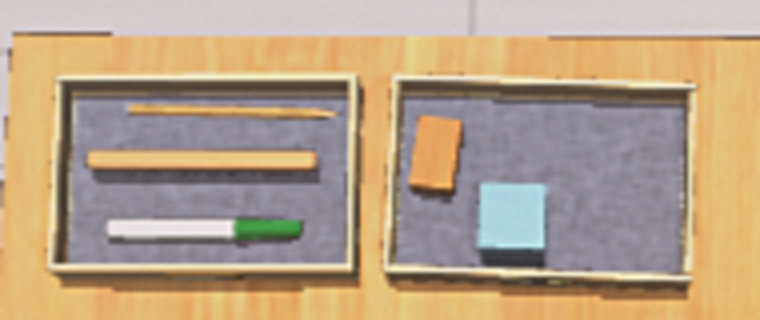

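Tray A now holds the pencil, brush and marker, all lying flat. The tower stands in tray B at (512,215), with room for the step to its right.

send_rows:
  deltas: "0 0 0 0 -0.02 0 50;0 0 0 0.001 -0.05 0.01 50;0 0 0 0.001 -0.06 0.03 50;0 0 0 0.001 -0.061 0.06 50;0 0 0 0.001 -0.061 0.09 50;0 0 0 0.001 -0.061 0.11 50;0 0 0 0.001 -0.061 0.12 50;0 0 0 0.001 -0.061 0.12 50;0 0 0 0.001 -0.061 0.12 50;0 0 0 0.001 -0.061 0.12 50"

```text
t: 21.8
position: [0.3619, -0.2602, 0.081]
orientation: [-0.002, 1.0, -0.0, 0.001]
wrist_force: [0.3, 0.7, 0.2]
gripper_width: 0.0424
grasp_force: 0.0
```

```bash
python3 go.py 361,-261.7,31,89.7
```

```text
t 21.8 p [ 361.9 -260.2   81. ] yaw 90.2 w 42.4 gf 0.0 F [0.3 0.7 0.2] q [ 0.6   0.56 -0.1   2.34  0.23  0.25  1.87]
361,-261.7,31,89.7 rot [-0.   0.1  0.5] shift [ 0.0009 -0.0014  0.05  ]
```

send_rows:
  deltas: "0 0 0 0.001 -0.001 0.01 50;0 0 0 0.001 -0.001 0.02 50;0 0 0 0.001 -0.001 0.03 50;0 0 0 0.001 -0.001 0.04 50;0 0 0 0.001 -0.001 0.046 50;0 0 0 0.001 -0.001 0.048 50;0 0 0 0.001 -0.001 0.048 0;0 0 0 0.001 -0.001 0.048 0;0 0 0 0.001 -0.001 0.048 0;0 0 0 0.001 -0.001 0.048 0"

```text
t: 23.05
position: [0.3606, -0.261, 0.0325]
orientation: [-0.002, 1.0, -0.0, 0.0]
wrist_force: [-1.4, 0.4, 1.2]
gripper_width: 0.0236
grasp_force: 59.2
```

```bash
python3 go.py 361,-261.7,120,90
```

```text
t 23.05 p [ 360.6 -261.    32.5] yaw 90.2 w 23.6 gf 59.2 F [-1.4  0.4  1.2] q [ 0.56  0.67 -0.05  2.35  0.25  0.13  1.85]
361,-261.7,120,90 rot [-0.   0.   0.2] shift [-0.0005 -0.0007 -0.0875]
```

send_rows:
  deltas: "0 0 0 0 0 -0.01 0;0 0 0 0 0 -0.04 0;0 0 0 0 0 -0.08 0;0 0 0 0 0 -0.11 0;0 0 0 0 0.04 -0.12 0;0 0 0 0 0.08 -0.12 0;0 0 0 0 0.12 -0.12 0;0 0 0 0 0.16 -0.12 0;0 0 1 -0.03 0.19 -0.12 0;0 0 1.8 -0.06 0.2 -0.12 0"

```text
t: 24.3
position: [0.4198, -0.0586, 0.153]
orientation: [0.012, 1.0, 0.0, 0.0]
wrist_force: [-0.1, -1.4, -1.1]
gripper_width: 0.0235
grasp_force: 59.2
```

```bash
python3 go.py 643,-60.5,100,88.4
```

```text
t 24.3 p [419.8 -58.6 153. ] yaw 88.6 w 23.5 gf 59.2 F [-0.1 -1.4 -1.1] q [ 0.15  0.4  -0.15  2.34  0.15  0.41  1.42]
643,-60.5,100,88.4 rot [0.  0.  0.2] shift [-0.2232  0.0036  0.053 ]
```

send_rows:
  deltas: "0 0 0 -0.04 0.001 0 0;0 0 0 -0.09 0.001 0 0;0 0 0 -0.14 0.002 0 0;0 0 0 -0.18 0.003 0 0;0 0 0 -0.21 0.003 0.01 0;0 0 0 -0.223 0.003 0.03 0;0 0 0 -0.223 0.003 0.05 0;0 0 0 -0.223 0.003 0.07 0;0 0 0 -0.223 0.003 0.08 0;0 0 0 -0.223 0.003 0.08 0"

```text
t: 25.55
position: [0.6414, -0.0639, 0.0714]
orientation: [0.014, 1.0, -0.0, -0.001]
wrist_force: [-0.1, -0.3, -0.3]
gripper_width: 0.0239
grasp_force: 59.2
```

```bash
python3 go.py 643,-60.5,33,88.4; python3 - <<'E'
from meas import *
g,W,_=cam("side"); hsv=cv2.cvtColor(g,cv2.COLOR_BGR2HSV)
m=box(W,.58,.69,-.1,-.01,.035,.09)&(hsv[...,0]>80)&(hsv[...,0]<112)&(hsv[...,1]>40); rect(W,m,"step"); P=W[m]; print((P.min(0)*1000).round(),(P.max(0)*1000).round())
A=np.c_[P[:,:2],np.ones(len(P))]; T=P[:,2]>np.percentile(P[:,2],50); print(np.linalg.lstsq(A[T],P[T,2],rcond=None)[0])
E
```

```text
t 25.55 p [641.4 -63.9  71.4] yaw 88.4 w 23.9 gf 59.2 F [-0.1 -0.3 -0.3] q [ 0.11  0.72 -0.12  1.89  0.16  0.54  1.42]
643,-60.5,33,88.4 rot [-0.  -0.1  0. ] shift [-0.0016  0.0034  0.0384]
step 317 c [622.5 -60.2] size [52.6 88.1] ang 75.9 med [610.6 -72.1] z [47.6 71.  78.2]
[583. -91.  42.] [664. -24.  88.]
[ 0.04225697 -0.03149101  0.04738416]
```

send_rows:
  deltas: "0 0 0 -0.001 0.003 0.01 0;0 0 0 -0.001 0.003 0.02 0;0 0 0 -0.001 0.003 0.03 0;0 0 0 -0.001 0.003 0.035 0;0 0 0 -0.001 0.003 0.038 0;0 0 0 -0.001 0.003 0.0385 0;0 0 0 -0.001 0.003 0.0385 0;0 0 0 -0.001 0.003 0.0385 40;0 0 0 -0.001 0.003 0.0385 40;0 0 0 -0.001 0.003 0.0385 40"

```text
t: 26.85
position: [0.6439, -0.0609, 0.034]
orientation: [0.014, 1.0, 0.0, 0.0]
wrist_force: [-0.2, 0.3, -0.3]
gripper_width: 0.0341
grasp_force: 0.0
```

send_rows:
  deltas: "0 0 0 0 0 -0.01 40;0 0 0 0 0 -0.03 40;0 0 0 0 0 -0.06 40;0 0 0 0 0 -0.1 40;0 0 0 0 0 -0.14 40;0 0 0 0 0 -0.16 40;0 0 0 0.03 0 -0.16 40;0 0 0 0.08 0 -0.16 40;0 0 0 0.13 0 -0.16 40;0 0 0 0.18 0 -0.16 40"

```text
t: 28.1
position: [0.4619, -0.0559, 0.1939]
orientation: [0.014, 1.0, -0.0, -0.0]
wrist_force: [-0.2, -0.1, 0.2]
gripper_width: 0.0343
grasp_force: 0.0
```

```bash
python3 - <<'E'
from meas import *
o=monitor.get_obs(); print(o["t"],o["position"].round(3),o["wrist_force"].round(1),o["gripper_width"])
f,W,_=cam("top"); g,W2,_=cam("side"); hsv=cv2.cvtColor(f,cv2.COLOR_BGR2HSV)
b=(hsv[...,0]>80)&(hsv[...,0]<112)&(hsv[...,1]>35)
rect(W,box(W,.57,.69,-.1,-.01,.02,.05)&b,"step"); rect(W,box(W,.55,.69,-.02,.06,.05,.08)&b,"tower")
m=box(W,.57,.69,-.1,-.012,.025,.05)&b; P=W[m]; print(np.linalg.lstsq(np.c_[P[:,:2],np.ones(len(P))],P[:,2],rcond=None)[0], np.median(P[:,2]))
a=cv2.resize(f[95:290,130:390],(520,390)); c=cv2.resize(g[135:215,235:325],(270,240)); c=cv2.copyMakeBorder(c,0,150,0,0,0); cv2.imwrite("pics/c6.png",np.hstack([a,c]))
E
```

```text
28.1 [ 0.462 -0.056  0.194] [-0.2 -0.1  0.2] 0.03428215589776698
step 175 c [642.4 -47. ] size [47.4 46.8] ang 1.0 med [639.7 -56.5] z [30.6 34.5 37.8]
tower 238 c [591.5  18.4] size [39.8 45.3] ang 86.5 med [590.8  20.6] z [57.8 62.5 66.6]
[0.00832719 0.02707756 0.0305223 ] 0.03448866265095566
```

View pics/c6.png

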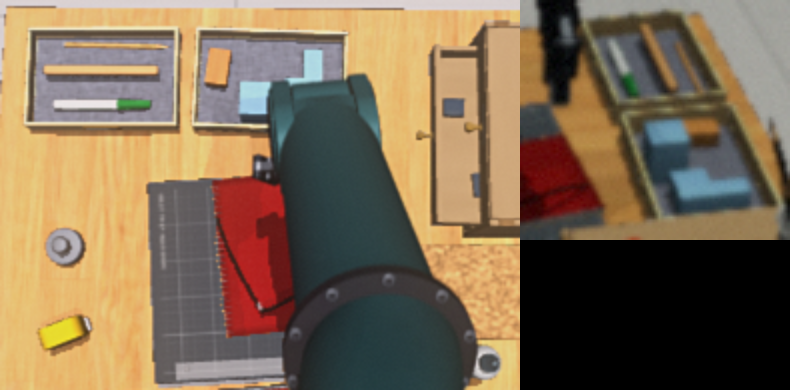

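The top and side views show the pencil, brush and marker flat in tray A. The block, tower and step are flat in tray B, with the step's top at 34.5 mm. The weight (65,245), tape measure (63,332) and bottle haven't moved, and the gripper is clear.

```bash
python3 -c "
from station import robot; print(robot.sign_off())"
```

```text
the job is handed in; nothing more can be done
None
```

The job is handed in at about 28 s: the marker and brush lie flat in the pencil tray, both foam pieces sit flat in the block tray, and the weight, glue bottle and tape measure were left untouched.

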